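Cure a repaired circuit board

ROBOT

A 6-joint arm with a two-finger parallel gripper is mounted at the origin on the work surface. World frame = base frame: x ahead of the robot, y to its left, z up, the work surface at z = 0. Lengths are in mm, angles in rad, forces in N, time in s.
With the tool pointing down it reaches from about 350 to 975 mm from the base axis. Payload 7.1 kg.
Tool frame: the origin (TCP) lies between the finger pads; the fingertips stand 17 mm ahead of it and the grasp point (between the pads) lies 2 mm behind it; z points along the fingers, y is the line along which they close (so a half turn about z gives the same grasp; the last joint's range is limited). The gripper opens to 88 mm and grips with 3 to 60 N. Pads are 20 mm wide; open, the fingers measure 115 mm over their backs; the gripper's body (75 mm by 178 mm) begins 61 mm behind the grasp point.
Start: joints at [-0.019, 0.423, 1.63, -0, 1.089, -0.019], TCP at [624.984, 0.026, 239.675] pointing down, gripper open.
Joint ranges: [-3, 3], [-0.9, 2.11], [0.09, 2.58], [-1.31, 4.45], [0.11, 2.69], [-2.54, 2.54]. Speed limits (rad/s): [2.39, 2.39, 3.01, 3.14, 3.14, 3.14].

INTERFACE

Orientations are given as a rotation vector (axis times angle).
In Python, from workcell import ctrl gives the robot as it stands.
- The arm moves only by the shell command python3 jog.py [OPENING], which reads ROWS from standard input. ROWS is a JSON list of rows, 1 to 5 of them, each an object with the fields trans (a list: dx, dy, dz in normalised numbers (1 is 60 cm)), turn_vec (a list: a rotation vector rx, ry, rz in a scale on which 1.0 is pi rad); a field left out counts as zero; each row shifts and turns the commanded pose from where the row before left it, along the tool's axes as they then stand; what a row does not reach is not made up. A row lasts 1/12 s, in which the tool goes at most 41.7 mm and 0.125 rad, less where a joint would pass 70% of its speed; a pose out of reach is approached as far as the arm can. OPENING is the finger opening in mm, set as the command begins (- or left out keeps the last). The fingers move at their own pace and stop on an object; the grip force is fixed at half the most. Time passes only in rows, so rows that do not move let the fingers close. It prints the time, the measured TCP pose, the force, the opening and the grip force at its end. A shift or turn number past 1, either way, is cut back to 1. Input that does not fit is refused with a message, and nothing moves.
- ctrl.get_obs(): the state, without advancing time (a new reading comes with each control period).
- ctrl.get_image(name): name is "scene" or "side" or "wrist"; returns a dict with "img" (400x640x3 uint8, red, green, blue), "fx", "fy", "cx", "cy" (pixels), "R" (3x3) and "t" (3): a world point X has camera coordinates R X + t. Camera axes: x right, y down, z forward; pixel columns grow to the right and rows downward; lengths in mm; the calibration is good to about 2 mm. A picture is of the moment at which its call begins. There is no depth.
- ctrl.close_job(): hands the job in; it is judged then, once.
The state is a dict: "t": time; "qpos": joint angles; "qvel": joint speeds; "joint_torque": joint torques, N m; "ee_pos": TCP position; "orientation": TCP orientation; "ft_force": force on the tool from outside, world axes, zero at the start; "moment": the same for the moment, N m; "width": finger opening in mm; "grasp_force": force on a finger pad.
Only numpy, scipy, OpenCV 4.12 (cv2) and the standard library are available. Lean on these libraries where they do the work, as an engineer would, in place of code of your own. Each camera call takes 0.05 s, during which the arm holds its last target. There are 200 camera calls.

TASK

The repaired circuit board, clamped in its holder, is ready for curing: gently lay the holder, board side up, flat in the open drawer of the curing box without dropping it, and push the drawer fully home. Set the time dial on top of the box to the fifth click clockwise from its OFF stop, and leave everything else on the bench where it is.

Things in the scene. Friction and masses are not known exactly. Their poses are not given: they have to be found in the camera images.
- board_holder: Loose circuit-board clamp, about 0.2 kg, 108 x 60 x 24 mm (x, y, z): aluminium base 96 x 60 x 10 mm (x -53 to +43 mm) with a side rail along each long edge up to 20 mm high, dark cross-jaws and a green board between the rails, a small thumb knob at the +x end (to x = +55). Origin: centre of the underside, z up through the board, centre of mass near x = 0. Grip it across the 60 mm.
- curing_box: White metal box fixed to the bench, 240 deep (x) x 210 wide (y) x 130 mm high. Origin: centre of its underside. The drawer comes out of its front face (x = -120 mm) towards its own -x; the opening's ceiling is 80 mm above the bench. On the flat top a black plate with the time dial, axis at x = -45 mm, y = 0, ringed by white marks: a dot for OFF, then seven lines growing longer clockwise.
- drawer (a joint): How far the drawer stands out of the curing box, m: 0 fully home, 0.172 fully out. It slides along the box's -x, stays where it is left (about 1.5 N of friction, more when moved fast) and meets a hard stop at 0.
- tray_floor (a point): Centre of the drawer's inner floor, on its upper face, 30 mm above the bench; moves with the drawer, axes as the box's. The tray inside is 170 mm long (x -86 to +85 mm) x 140 mm wide (y), walls 25 mm high; the front panel beyond its -x end is 14 mm thick, 206 mm wide, from 16 to 78 mm above the bench. The tray's rear end (+x) stays under the box's roof when the drawer is out.
- drawer_handle (a point): Middle of the drawer's straight bar handle, 100 mm long (along the box's y), about 10 mm thick, 54 mm above the bench, 35 mm in front of the drawer's front panel. Moves with the drawer; axes as the box's.
- dial (a joint): Angle of the time dial, rad: 0 is OFF at the anticlockwise stop; grows clockwise seen from above. Eight clicks 0.5236 rad (30 degrees) apart, OFF and 1 to 7: click n is at n x 0.5236, the last at the clockwise stop. A sprung ball draws the dial into the nearest click when let go; getting over a click takes under 0.15 N m.
- dial_grip (a point): Centre of the top of the dial's bar grip, on the turning axis, 161 mm above the bench. The dial: a black disc 60 mm across, 6 mm thick, with an upright bar across it 56 long x 13 wide x 24 mm high (from 137 to 161 mm above the bench). x axis: along the bar to its pointer end (white line); z up; turns with the dial. At click n the pointer is at the n-th line after the dot.
- phone: Black phone lying on the bench, 150 x 72 x 8 mm; leave it. Origin: centre of its underside.
- flux_tub: Round tub, 62 mm across, 36 mm high; leave it. Origin: centre of its underside.
- wick_spool: Flat spool with copper braid, 54 mm across, 26 mm high; leave it. Origin: centre of its underside.
- cleaning_brush: White brush lying on the bench, about 170 mm long; leave it. Origin: near its middle, underside.
- tweezers: Dark steel tweezers lying on the bench, about 130 mm long; leave them. Origin: near the middle, underside.
- donor_board: Bare green circuit board without a clamp, 72 x 50 x 4 mm; leave it. Origin: centre of its underside.
- cleaner_bottle: Upright bottle, 60 mm across, 150 mm high; leave it. Origin: centre of its underside.

How it is judged (in metres and radians):
At the end, for the whole second after the job is handed in: The board holder lies flat (within 0.1 rad and 6 mm of the tray floor), board up and at rest in the drawer, the drawer is home (within 4 mm), and the dial rests in click 5 (2.62 rad, within 0.12 rad) (value of joint drawer below 0.004 m and value of joint dial between 2.5 and 2.74 rad and x of board_holder in the frame of tray_floor between -0.085 and 0.085 m and y of board_holder in the frame of tray_floor between -0.07 and 0.07 m and z of board_holder in the frame of tray_floor between -0.005 and 0.006 m and angle between board_holder's own z axis and vertical below 0.1 rad and linear speed of board_holder below 0.02 m/s and velocity of joint dial between -0.1 and 0.1 rad/s); the robot touches nothing.
It fails at once if another thing on the bench was moved by more than 20 mm (distance of any of phone, flux_tub, wick_spool, cleaning_brush, tweezers, donor_board, cleaner_bottle from where it was at the start of the episode above 0.02 m).
It fails at once if the board holder was dropped or thrown: it moved faster than 0.6 m/s with no finger on it (a fall of about 20 mm) (contact force between the fingers and board_holder below 0.05 N and linear speed of board_holder above 0.6 m/s).
It also fails if it takes over 61 s, if anything falls off the work surface, if the arm or the gripper's body presses on something with over 40 N, if the wrist force passes 120 N, or if a joint passes its speed limit or range.

## Working session

There is one attempt and no reset: what is moved stays moved. The work goes in short steps, Python scripts to look and compute and a shell command to move; the robot and the scene stay as the last step left them, time stands still between calls to the robot, and variables do not carry over. Pictures are saved under pics/ and viewed, at most 10 in all, crops included, and the job is handed in when it is done.

```bash
mkdir -p pics; ls
cat > h.py <<'E'
import numpy as np,cv2
from workcell import ctrl
def shot(n,f=None):
    d=ctrl.get_image(n)
    if f: cv2.imwrite('pics/'+f,d['img'][:,:,::-1])
    return d
def plane(d,u,v,z):
    R=np.array(d['R']);t=np.array(d['t'])
    c=-R.T@t; r=R.T@np.array([(u-d['cx'])/d['fx'],(v-d['cy'])/d['fy'],1])
    return c+r*(z-c[2])/r[2]
def proj(d,X):
    p=np.array(d['R'])@np.array(X)+np.array(d['t'])
    return p[0]/p[2]*d['fx']+d['cx'],p[1]/p[2]*d['fy']+d['cy']
E
python3 - <<'E'
from h import *
for n in('scene','side','wrist'):
    d=shot(n,n+'0.png'); R=np.array(d['R']); print(n,(-R.T@np.array(d['t'])).round(),R[2].round(2),d['fx'])
print(ctrl.get_obs())
E
```

```text
jog.py
pics
workcell.py
scene [ 1023. -1001.  1059.] [-0.35  0.7  -0.63] 479.00432910931204
side [ 274. -634.  768.] [ 0.24  0.69 -0.69] 369.1354347202961
wrist [626.  72. 384.] [-0.   -0.27 -0.96] 280.2528978355797
{'t': 0.15, 'qpos': array([-1.90054067e-02,  4.23687425e-01,  1.63049418e+00, -1.37461755e-05,
        1.08859496e+00, -1.90034971e-02]), 'qvel': array([ 0.0004698 , -0.0001453 , -0.00133595,  0.00016368, -0.00012294,
        0.00062261]), 'joint_torque': array([ 9.52650989e-04, -5.44981134e+01, -2.73919362e+01,  6.45430083e-02,
        2.04369903e-02, -3.19723256e-05]), 'ee_pos': array([6.24594076e+02, 2.64909131e-02, 2.39074406e+02]), 'orientation': array([-2.22083919e+00, -2.22084912e+00,  1.30319358e-03]), 'ft_force': array([0.11458649, 0.84316047, 0.43251036]), 'moment': array([ 0.0572944 , -0.01726497,  0.00280491]), 'grasp_force': 0.0, 'width': 87.82315581131125}
```

View pics/scene0.png

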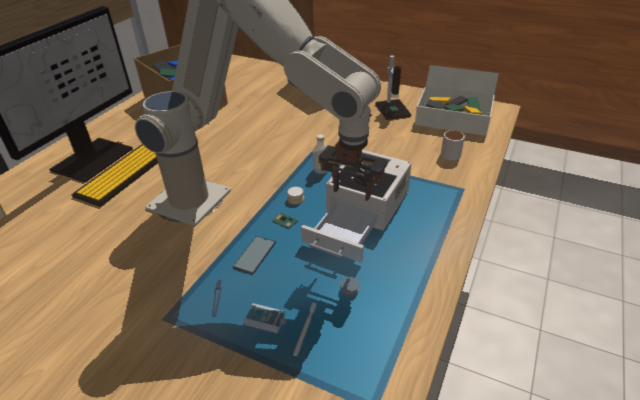

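View pics/side0.png

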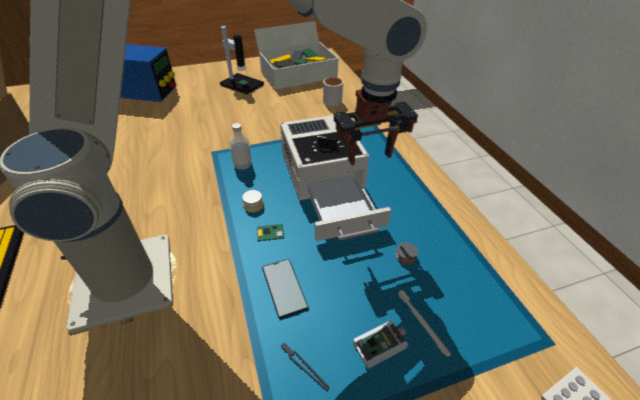

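The side view shows the holder at about (380,343) with its knob to the right (~402,330). The box is at (325,150), and its drawer is open towards the camera with the handle near (355,228). I'll zoom in on both.

Run:
```python
from h import *
s=cv2.imread('pics/side0.png')
a=cv2.resize(s[310:380,340:430],(540,420)[:2],interpolation=cv2.INTER_CUBIC)[:300*1+120]
b=cv2.resize(s[110:250,270:400],(520,560),interpolation=cv2.INTER_CUBIC)
a=cv2.resize(s[315:375,345:415],(280,240),interpolation=cv2.INTER_CUBIC)
c=np.zeros((560,800,3),np.uint8); c[:,:520]=b; c[:240,520:]=a
w=cv2.imread('pics/wrist0.png'); c[300:475,520:]=cv2.resize(w,(280,175))
cv2.imwrite('pics/c1.png',c)
```

```text
(no output)
```

View pics/c1.png

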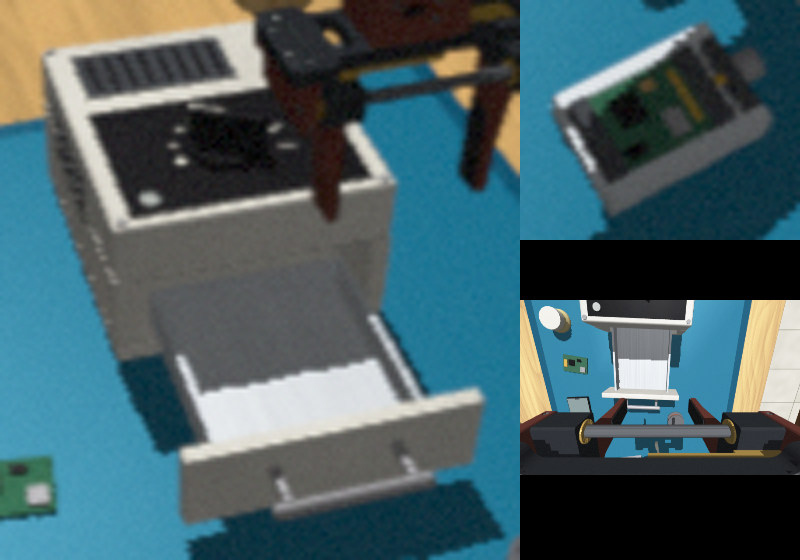

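Run:
```python
from h import *
d=ctrl.get_image('side')
def P(n,u,v,z):print(n,plane(d,u,v,z).round(1))
P('boxFL',300.5,167,130);P('boxFR',368.2,155.5,130);P('boxBL',281.7,123,130)
P('panL',315.5,223.7,78);P('panR',390.7,208.7,78);P('hL',338.7,237,56);P('hR',378.2,230,56)
P('holdTL',353.7,340,20);P('holdTR',389,322,20);P('bR',405,348.5,0);P('bL',367.5,368.5,0);P('knob',402.5,331,12)
P('tub',253,201,18);P('spool',407,255,13);P('brush1',402,293,5);P('brush2',448,354,5);P('tw',327,387,2);P('tw',285,345,2);P('bottle',242,164,0)
P('dial',270+231/4,110+137/4,161)
```

```text
boxFL [487.  126.3 130. ]
boxFR [685.6 117.6 130. ]
boxBL [493.4 356.3 130. ]
panL [475.7 -40.2  78. ]
panR [680.7 -50.5  78. ]
hL [523.5 -82.   56. ]
hR [628.3 -91.3  56. ]
holdTL [ 465.9 -325.9   20. ]
holdTR [ 554.4 -312.6   20. ]
bR [ 567.1 -368.7    0. ]
bL [ 474.8 -381.6    0. ]
knob [ 575.7 -337.    12. ]
tub [348.4 151.6  18. ]
spool [ 683.4 -158.4   13. ]
brush1 [ 622.3 -249.5    5. ]
brush2 [ 644.8 -408.9    5. ]
tw [ 384.5 -389.8    2. ]
tw [ 328.2 -283.1    2. ]
bottle [350.2 355.3   0. ]
dial [578.4 163.3 161. ]
```

Careful with the scale: shifts go in shares of 60 cm and turns go in shares of pi rad. That gives: -35 mm / 600 = -0.0583, -11 mm / 600 = -0.0183.

```bash
echo '[{"trans": [-0.0583, -0.0183, 0]}, {"trans": [-0.0583, -0.0183, 0]}, {"trans": [-0.0583, -0.0183, 0]}, {"trans": [-0.0583, -0.0183, 0]}, {"trans": [-0.0583, -0.0183, 0]}]' | python3 jog.py
echo '[{"trans": [-0.0583, -0.0183, 0]}, {"trans": [-0.0583, -0.0183, 0]}, {"trans": [-0.0583, -0.0183, 0]}, {"trans": [-0.0583, -0.0183, 0]}, {"trans": [-0.0533, 0, 0]}]' | python3 jog.py
echo '[{"turn_vec": [0, 0, 0.0379]}, {"turn_vec": [0, 0, 0.0379]}, {"turn_vec": [0, 0, 0.0379]}, {"turn_vec": [0, 0, 0.0379]}, {"turn_vec": [0, 0, 0.0379]}]' | python3 jog.py
echo '[{"turn_vec": [0, 0, 0.0379]}, {"turn_vec": [0, 0, 0.0379]}, {"turn_vec": [0, 0, 0.0379]}, {"turn_vec": [0, 0, 0.0379]}, {"turn_vec": [0, 0, 0.0379]}]' | python3 jog.py
echo '[{"turn_vec": [0, 0, 0.0379]}, {"turn_vec": [0, 0, 0.0366]}, {}, {}]' | python3 jog.py
python3 - <<'E'
from h import *
d=shot('wrist','w1.png'); s=shot('side','s1.png')
c=np.zeros((400,800,3),np.uint8); c[:,:640]=d['img'][:,:,::-1]
cv2.imwrite('pics/c2.png',c[:,:640]); o=ctrl.get_obs();print(o['ee_pos'],o['orientation'],o['qpos'])
E
```

```text
t: 0.62
ee_pos: [569.2, -176.3, 239.6]
orientation: [-2.221, -2.222, 0.0]
ft_force: [0.4, -0.2, 0.2]
width: 88.0
grasp_force: 0.0
t: 1.03
ee_pos: [523.8, -348.8, 239.5]
orientation: [-2.222, -2.219, 0.001]
ft_force: [0.2, 0.2, 0.3]
width: 87.7
grasp_force: 0.0
t: 1.45
ee_pos: [525.7, -347.1, 239.4]
orientation: [-2.779, -1.464, 0.0]
ft_force: [-0.3, 0.4, 1.1]
width: 87.7
grasp_force: 0.0
t: 1.87
ee_pos: [525.8, -346.9, 239.4]
orientation: [-3.086, -0.585, 0.001]
ft_force: [-0.1, 0.3, -0.4]
width: 87.5
grasp_force: 0.0
t: 2.2
ee_pos: [525.9, -346.9, 239.5]
orientation: [-3.133, -0.236, 0.0]
ft_force: [-0.1, -0.7, 0.1]
width: 87.8
grasp_force: 0.0
[ 525.90163267 -346.93010847  239.5666804 ] [-3.13259960e+00 -2.35279816e-01  3.78460269e-04] [-6.02035091e-01  4.30695409e-01  1.61808818e+00 -2.08545083e-05
  1.09310330e+00  8.18838546e-01]
```

View pics/c2.png

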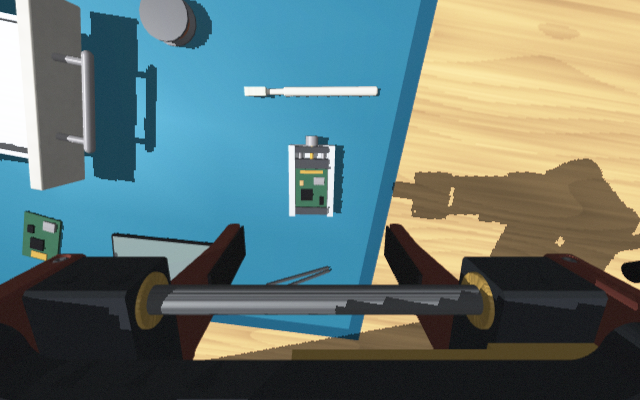

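The wrist view shows the holder aligned with the tool. Its rail tops span columns 289–335 and rows 146–216, and the knob is at (312,140), pointing away from the camera. I'll measure it on the z=20 plane.

Run:
```python
from h import *
d=ctrl.get_image('wrist'); im=d['img'].astype(int)
m=((im.min(2)>170)).astype(np.uint8); m[:130]=0;m[225:]=0;m[:,:280]=0;m[:,345:]=0
n,l,st,c=cv2.connectedComponentsWithStats(m)
for s in st[1:]:
    if s[4]>15: print(s)
for lab,(x0,x1) in {'L':(285,300),'R':(325,340)}.items():
    q=m.copy();q[:,:x0]=0;q[:,x1:]=0
    ys,xs=np.nonzero(q)
    pts=np.array([plane(d,x+.5,y+.5,20)[:2] for x,y in zip(xs,ys)])
    print(lab,xs.min(),xs.max(),ys.min(),ys.max())
    v=cv2.fitLine(pts.astype(np.float32),cv2.DIST_L2,0,.01,.01).ravel();print(pts.min(0).round(1),pts.max(0).round(1),pts.mean(0).round(1),np.degrees(np.arctan2(v[1],v[0])))
for u,v in((289,146),(289,217),(335,146),(335,217)):print(plane(d,u,v,20).round(1))
print(plane(d,312.5,141,12).round(1))
```

```text
[306 136   7  10  64]
[288 145   7  71 434]
[323 145  12  72 417]
[305 153   5   5  25]
[317 153   7   6  30]
[314 178  10   6  60]
L 288 299 145 215
[ 468.  -329.6] [ 563.  -309.7] [ 517.8 -319.8] 7.4127636
R 325 334 145 216
[ 474.4 -381.4] [ 569.7 -356.4] [ 525. -371.] 8.31318
[ 561.5 -310.2   20. ]
[ 465.7 -322.4   20. ]
[ 570.3 -368.6   20. ]
[ 475.2 -384.9   20. ]
[ 571.7 -339.1   12. ]
```

Converted, 40 mm / 600 = 0.0667, 38 mm / 600 = 0.0633.

```bash
echo '[{"trans": [-0.005, -0.0017, 0.0633]}, {"trans": [0, 0, 0.0667]}, {"trans": [0, 0, 0.0667]}, {"trans": [0, 0, 0.0667]}, {"trans": [0, 0, 0.05]}]' | python3 jog.py
echo '[{"trans": [0, 0, 0.025]}, {"trans": [0, 0, 0.0167]}, {"trans": [0, 0, 0.0083]}, {}]' | python3 jog.py
echo '[{}, {}, {}, {}, {}]' | python3 jog.py 50
echo '[{}, {}, {}, {}]' | python3 jog.py
```

```text
t: 2.77
ee_pos: [521.8, -345.7, 48.7]
orientation: [-3.131, -0.233, 0.003]
ft_force: [0.4, 0.0, -0.1]
width: 88.0
grasp_force: 0.0
t: 3.1
ee_pos: [523.3, -346.7, 21.9]
orientation: [3.133, 0.231, 0.001]
ft_force: [0.1, -0.4, 0.1]
width: 87.8
grasp_force: 0.0
t: 3.52
ee_pos: [523.1, -346.3, 22.6]
orientation: [3.133, 0.23, 0.001]
ft_force: [0.1, 2.7, 7.6]
width: 59.5
grasp_force: 30.0
t: 3.85
ee_pos: [523.1, -346.4, 22.6]
orientation: [3.133, 0.23, 0.001]
ft_force: [-0.3, 2.8, 6.8]
width: 59.8
grasp_force: 30.0
```

Converted, -35 mm / 600 = -0.0583, -30 mm / 600 = -0.05.

```bash
echo '[{"trans": [0, 0, -0.0167]}, {"trans": [0, 0, -0.05]}, {"trans": [0, 0, -0.0583]}, {"trans": [0, 0, -0.0583]}, {"trans": [0, 0, -0.05]}]' | python3 jog.py
echo '[{"trans": [0, 0, -0.0167], "turn_vec": [0, 0, -0.0159]}, {"turn_vec": [0, 0, -0.035]}, {"turn_vec": [0, 0, -0.035]}, {"turn_vec": [0, 0, -0.035]}, {"turn_vec": [0, 0, -0.035]}]' | python3 jog.py
echo '[{"turn_vec": [0, 0, -0.035]}, {"turn_vec": [0, 0, -0.035]}, {"turn_vec": [0, 0, -0.035]}, {"turn_vec": [0, 0, -0.035]}, {"turn_vec": [0, 0, -0.035]}]' | python3 jog.py
echo '[{"turn_vec": [0, 0, -0.035]}, {"turn_vec": [0, 0, -0.035]}, {"turn_vec": [0, 0, -0.035]}, {"turn_vec": [0, 0, -0.0038]}, {}]' | python3 jog.py
echo '[{"trans": [0.0167, 0, 0]}, {"trans": [0.0417, 0.0033, 0]}, {"trans": [0.0417, 0.005, 0]}, {"trans": [0.0417, 0.005, 0]}, {"trans": [0.0417, 0.005, 0]}]' | python3 jog.py
echo '[{"trans": [0.0417, 0.005, 0]}, {"trans": [0.0417, 0.005, 0]}, {"trans": [0.0417, 0.005, 0]}, {"trans": [0.0417, 0.005, 0]}, {"trans": [0.0417, 0.005, 0]}]' | python3 jog.py
echo '[{"trans": [0.0417, 0.005, 0]}, {"trans": [0.0417, 0.005, 0]}, {"trans": [0.025, 0.005, 0]}, {}, {}]' | python3 jog.py
python3 - <<'E'
from h import *
d=shot('wrist','w2.png'); s=shot('side','s2.png')
c=np.zeros((600,640,3),np.uint8); c[:400]=d['img'][:,:,::-1]; c[400:]=cv2.resize(s['img'][90:290,160:480,::-1],(320,200)).repeat(2,1)[:, :640] if 0 else cv2.resize(s['img'][120:270,200:440,::-1],(640,400))[:200] if 0 else 0
c[400:,:320]=s['img'][60:260,200:520,::-1]
cv2.imwrite('pics/c3.png',c)
E
```

```text
t: 4.27
ee_pos: [522.9, -346.6, 164.2]
orientation: [3.132, 0.23, 0.001]
ft_force: [0.8, 0.4, -1.6]
width: 59.9
grasp_force: 30.0
t: 4.68
ee_pos: [522.7, -346.5, 172.4]
orientation: [2.98, 0.992, 0.0]
ft_force: [-0.2, 0.6, -1.9]
width: 59.8
grasp_force: 30.0
t: 5.1
ee_pos: [522.7, -346.5, 172.1]
orientation: [2.599, 1.764, -0.0]
ft_force: [0.0, -0.5, -1.9]
width: 59.9
grasp_force: 30.0
t: 5.52
ee_pos: [522.7, -346.4, 172.0]
orientation: [2.27, 2.172, -0.0]
ft_force: [0.2, -0.3, -2.2]
width: 59.8
grasp_force: 30.0
t: 5.93
ee_pos: [538.3, -235.3, 171.8]
orientation: [-2.271, -2.171, -0.0]
ft_force: [-0.4, -0.3, -2.1]
width: 60.0
grasp_force: 30.0
t: 6.35
ee_pos: [558.5, -110.9, 171.9]
orientation: [-2.27, -2.171, -0.0]
ft_force: [0.7, -0.4, -1.7]
width: 59.5
grasp_force: 30.0
t: 6.77
ee_pos: [570.2, -47.2, 171.8]
orientation: [2.267, 2.175, -0.0]
ft_force: [0.4, -0.3, -1.0]
width: 59.8
grasp_force: 30.0
```

View pics/c3.png

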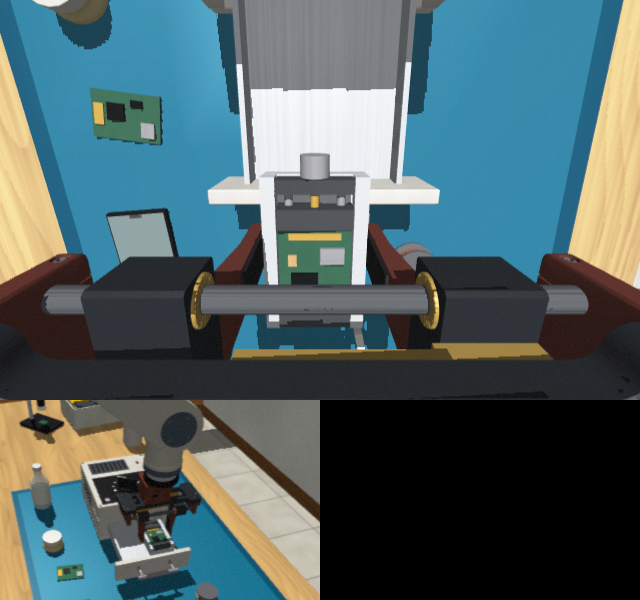

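The holder is held squarely and level. The drawer panel's top edge runs from (209,191) to (439,190), and the tray walls are at columns ~246 and ~402.

Run:
```python
from h import *
d=ctrl.get_image('wrist')
for u,v,z in((209,191,78),(439,190,78),(214,178,78),(434,178,78),(251,183,55),(401,183,55),(238,65,55),(410,65,55)):print(u,v,plane(d,u,v,z).round(1))
```

```text
209 191 [479.3 -33.6  78. ]
439 190 [680.9 -41.3  78. ]
214 178 [485.3 -22.2  78. ]
434 178 [675.7 -30.3  78. ]
251 183 [511.3 -33.   55. ]
401 183 [654.4 -39.1  55. ]
238 65 [510.8  70.5  55. ]
410 65 [657.9  64.3  55. ]
```

Converted, 18 mm / 600 = 0.03, 2 mm / 600 = 0.0033.

```bash
echo '[{"trans": [0.03, 0.0033, 0]}, {"trans": [0.03, 0.0033, 0]}, {"trans": [0.03, 0.0033, 0]}, {"trans": [0.03, 0.0033, 0]}, {"trans": [0.03, 0.0017, 0]}]' | python3 jog.py
echo '[{}, {"trans": [0, 0, 0.0333]}, {"trans": [0, 0, 0.0417]}, {"trans": [0, 0, 0.0417]}, {"trans": [0, 0, 0.0417]}]' | python3 jog.py
echo '[{"trans": [0, 0, 0.02]}, {"trans": [0, 0, 0.0083]}, {"trans": [0, 0, 0.0033]}, {}, {}]' | python3 jog.py
echo '[{"trans": [0, 0, 0.0017]}, {"trans": [0, 0, 0.0017]}, {"trans": [0, 0, 0.0017]}, {}]' | python3 jog.py
```

```text
t: 7.33
ee_pos: [583.4, 40.9, 171.7]
orientation: [2.27, 2.171, -0.0]
ft_force: [0.2, -0.4, -1.7]
width: 60.0
grasp_force: 30.0
t: 7.75
ee_pos: [583.3, 40.0, 76.0]
orientation: [2.269, 2.172, 0.001]
ft_force: [-0.5, 0.6, -2.3]
width: 59.5
grasp_force: 30.0
t: 8.17
ee_pos: [584.1, 41.2, 58.9]
orientation: [2.267, 2.173, 0.002]
ft_force: [-1.1, 1.3, -0.8]
width: 59.2
grasp_force: 30.0
t: 8.5
ee_pos: [583.3, 41.5, 54.9]
orientation: [2.267, 2.174, 0.001]
ft_force: [-0.7, -0.0, -1.3]
width: 59.8
grasp_force: 30.0
```

Converted, 1 mm / 600 = 0.0017.

```bash
echo '[{"trans": [0, 0, 0.0017]}, {}, {}]' | python3 jog.py
echo '[{"trans": [0, 0, 0.0017]}, {}, {}]' | python3 jog.py
```

```text
t: 8.75
ee_pos: [583.1, 41.4, 53.6]
orientation: [-2.267, -2.174, 0.0]
ft_force: [-1.1, -0.6, -1.8]
width: 59.6
grasp_force: 30.0
t: 9.0
ee_pos: [583.2, 41.4, 52.6]
orientation: [-2.268, -2.174, 0.0]
ft_force: [-0.2, 1.0, -2.2]
width: 59.6
grasp_force: 30.0
```

Converted, 0.7 mm / 600 = 0.0012.

```bash
echo '[{"trans": [0, 0, 0.0012]}, {}, {}]' | python3 jog.py
echo '[{"trans": [0, 0, 0.0012]}, {}, {}]' | python3 jog.py
```

```text
t: 9.25
ee_pos: [583.2, 41.4, 52.6]
orientation: [2.268, 2.174, 0.0]
ft_force: [-1.6, 1.3, 5.4]
width: 59.9
grasp_force: 30.0
t: 9.5
ee_pos: [583.2, 41.4, 52.6]
orientation: [2.268, 2.174, 0.0]
ft_force: [-4.5, -0.3, 13.0]
width: 59.6
grasp_force: 30.0
```

Converted, -0.8 mm / 600 = -0.0013.

```bash
echo '[{"trans": [0, 0, -0.0013]}, {}]' | python3 jog.py
echo '[{}, {}, {}, {}, {}]' | python3 jog.py 74
echo '[{"trans": [0, 0, -0.0167]}, {"trans": [0, 0, -0.0333]}, {"trans": [0, 0, -0.05]}, {"trans": [0, 0, -0.0667]}, {"trans": [0, 0, -0.0667]}]' | python3 jog.py
echo '[{"trans": [-0.0667, 0, -0.05]}, {"trans": [-0.0667, 0, 0]}, {"trans": [-0.0667, 0, 0]}, {"trans": [-0.0667, 0, 0]}, {}]' | python3 jog.py
python3 - <<'E'
from h import *
d=shot('wrist','w3.png'); s=shot('side','s3.png')
c=np.zeros((600,640,3),np.uint8); c[:280]=d['img'][:280,:,::-1]
c[280:600,:]=cv2.resize(s['img'][80:250,240:580,::-1],(640,320))
cv2.imwrite('pics/c4.png',c)
E
```

```text
t: 9.67
ee_pos: [583.4, 41.4, 52.6]
orientation: [2.267, 2.174, 0.001]
ft_force: [-1.0, -1.3, 6.0]
width: 59.9
grasp_force: 30.0
t: 10.08
ee_pos: [583.2, 41.4, 51.9]
orientation: [-2.268, -2.174, 0.0]
ft_force: [1.2, -0.3, 1.1]
width: 74.1
grasp_force: 0.0
t: 10.5
ee_pos: [582.3, 41.3, 193.5]
orientation: [-2.267, -2.173, 0.002]
ft_force: [0.8, 0.2, 0.0]
width: 74.0
grasp_force: 0.0
t: 10.92
ee_pos: [576.6, -117.5, 218.4]
orientation: [2.27, 2.168, -0.0]
ft_force: [-0.4, -0.2, -0.9]
width: 73.6
grasp_force: 0.0
```

View pics/c4.png

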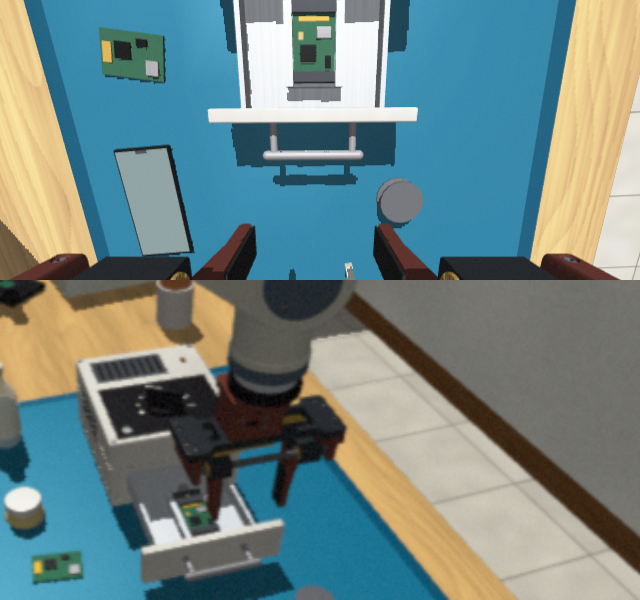

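The holder lies flat and centred in the tray, clear of all four walls. The handle is at columns 265–361, row 155. I'll close the fingers and push on the handle bar.

Converted, 38 mm / 600 = 0.0633, 27 mm / 600 = 0.045.

```bash
echo '[{"trans": [0, 0, 0.0333]}, {"trans": [0, 0, 0.0633]}, {"trans": [0, 0, 0.0633]}, {"trans": [0, 0, 0.0633]}, {"trans": [0, 0, 0.045]}]' | python3 jog.py 0
echo '[{}, {"trans": [0.0167, 0, 0]}, {"trans": [0.0167, 0, 0]}, {}]' | python3 jog.py
echo '[{"trans": [0.0133, 0, 0]}, {"trans": [0.0133, 0, 0]}, {"trans": [0.0133, 0, 0]}, {"trans": [0.0133, 0, 0]}, {"trans": [0.0133, 0, 0]}]' | python3 jog.py
python3 - <<'E'
from h import *
d=ctrl.get_image('wrist');cv2.imwrite('pics/w4.png',d['img'][:,:,::-1])
print(ctrl.get_obs()['ee_pos'])
E
```

```text
t: 11.43
ee_pos: [575.6, -109.9, 53.5]
orientation: [-2.264, -2.174, 0.002]
ft_force: [-0.1, -0.2, 0.5]
width: 44.0
grasp_force: 0.0
t: 11.77
ee_pos: [579.0, -89.7, 58.2]
orientation: [2.264, 2.175, 0.003]
ft_force: [-0.1, 0.3, -0.3]
width: 17.8
grasp_force: 0.0
t: 12.18
ee_pos: [579.9, -51.1, 56.7]
orientation: [2.267, 2.174, 0.001]
ft_force: [0.2, -1.2, 1.7]
width: 0.7
grasp_force: 1.0
[579.66890769 -49.86037487  56.47427619]
```

Converted, 12 mm / 600 = 0.02, 10 mm / 600 = 0.0167.

```bash
echo '[{"trans": [0.0167, 0, 0]}, {"trans": [0.02, 0, 0]}, {"trans": [0.02, 0, 0]}, {"trans": [0.02, 0, 0]}, {"trans": [0.02, 0, 0]}]' | python3 jog.py
echo '[{"trans": [0.02, 0, 0]}, {"trans": [0.02, 0, 0]}, {"trans": [0.0167, 0, 0]}, {"trans": [0.0133, 0, 0]}, {"trans": [0.0067, 0, 0]}]' | python3 jog.py
echo '[{"trans": [0.0067, 0, 0]}, {"trans": [0.0067, 0, 0]}, {"trans": [0.0067, 0, 0]}, {}]' | python3 jog.py
```

```text
t: 12.65
ee_pos: [581.8, 7.4, 56.1]
orientation: [2.267, 2.175, 0.0]
ft_force: [0.8, -2.5, 2.4]
width: 0.4
grasp_force: 1.2
t: 13.07
ee_pos: [583.5, 53.4, 55.9]
orientation: [-2.266, -2.175, 0.0]
ft_force: [0.6, -2.6, 1.1]
width: 0.3
grasp_force: 0.8
t: 13.4
ee_pos: [583.7, 58.4, 56.0]
orientation: [2.261, 2.174, -0.01]
ft_force: [0.5, -36.0, 3.9]
width: 0.2
grasp_force: 17.6
```

Converted, -40 mm / 600 = -0.0667, -30 mm / 600 = -0.05.

```bash
echo '[{"trans": [-0.01, 0, 0]}, {"trans": [-0.0417, 0, 0]}, {"trans": [-0.0667, 0, 0]}, {"trans": [-0.05, 0, -0.0333]}, {"trans": [0, 0, -0.0667]}]' | python3 jog.py
echo '[{"trans": [0, 0, -0.0667]}, {"trans": [0, 0, -0.0667]}, {"trans": [0, 0, -0.0667]}, {}]' | python3 jog.py 30
python3 - <<'E'
from h import *
d=shot('wrist','w5.png'); s=shot('side','s5.png')
c=np.zeros((600,640,3),np.uint8); c[:280]=d['img'][:280,:,::-1]
c[280:600,:]=cv2.resize(s['img'][90:220,240:500,::-1],(640,320),interpolation=cv2.INTER_CUBIC)
cv2.imwrite('pics/c5.png',c)
E
```

```text
t: 13.82
ee_pos: [576.1, -40.9, 112.5]
orientation: [-2.267, -2.165, 0.01]
ft_force: [0.7, 0.3, -0.8]
width: 0.2
grasp_force: 0.0
t: 14.15
ee_pos: [583.8, -37.4, 244.0]
orientation: [2.262, 2.167, 0.013]
ft_force: [0.7, 0.3, 1.0]
width: 23.5
grasp_force: 0.0
```

View pics/c5.png

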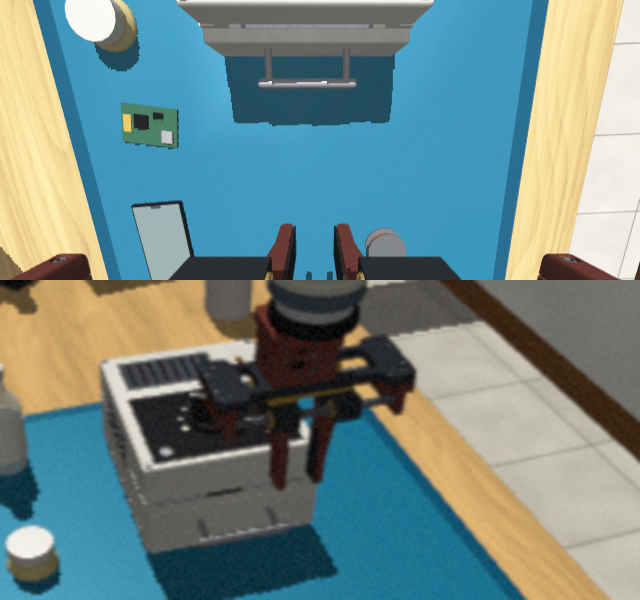

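The drawer front looks flush with the box. The handle is at row 83. Now I'll move over the dial and measure the drawer gap from these pixels.

```bash
python3 - <<'E'
from h import *
d=ctrl.get_image('wrist')
for u,v,z in((259,84,54),(356,84,54),(203,39,78),(410,39,78),(178,2,130),(433,2,130)):print(u,v,plane(d,u,v,z).round(1))
E
echo '[{"trans": [0.05, 0, -0.05]}, {"trans": [0.0583, 0, -0.05]}, {"trans": [0.0583, 0, 0]}, {"trans": [0.0583, 0, 0]}, {"trans": [0.05, 0, 0]}]' | python3 jog.py 40
echo '[{}, {}]' | python3 jog.py
python3 - <<'E'
from h import *
d=shot('wrist','w6.png');print(ctrl.get_obs()['ee_pos'])
E
```

```text
259 84 [526.6  74.1  54. ]
356 84 [632.6  69.7  54. ]
203 39 [480.3 114.3  78. ]
410 39 [681.8 106.   78. ]
178 2 [482.3 127.3 130. ]
433 2 [681.9 119.3 130. ]
t: 14.72
ee_pos: [585.6, 125.9, 290.7]
orientation: [-2.266, -2.173, 0.004]
ft_force: [-0.1, -0.6, 0.8]
width: 40.0
grasp_force: 0.0
t: 14.88
ee_pos: [585.5, 125.3, 290.2]
orientation: [-2.263, -2.176, 0.006]
ft_force: [0.3, -0.6, -0.2]
width: 39.5
grasp_force: 0.0
[585.66279238 124.11443171 290.47291858]
```

View pics/w6.png

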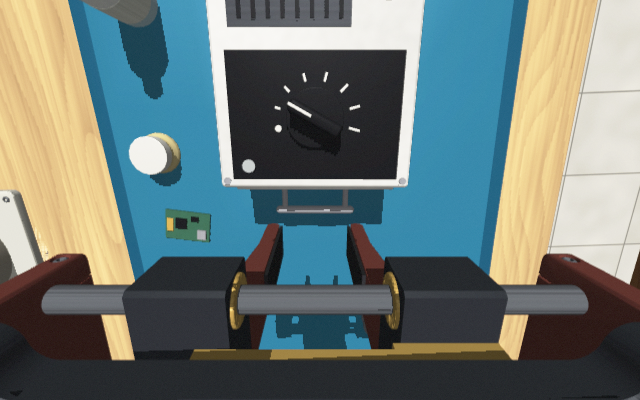

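The dial is at (315,118). The OFF dot is at (278,128), and the seven lines run clockwise to (354,129), with the fifth at (343,89). The white pointer runs (289,104)–(311,116). The panel front stands 14 mm before the box face, as it must when home.

Run:
```python
from h import *
d=ctrl.get_image('wrist')
M=np.array([plane(d,u,v,131)[:2] for u,v in((278,128),(278,108),(287,89),(306,77),(325,76),(343,89),(355,107),(354,129))])
im=d['img'].astype(int);m=(im.min(2)>120);m2=np.zeros_like(m);m2[98:124,286:316]=m[98:124,286:316]
ys,xs=np.nonzero(m2);P=np.array([plane(d,x+.5,y+.5,161)[:2] for x,y in zip(xs,ys)],np.float32)
v=cv2.fitLine(P,cv2.DIST_L2,0,.01,.01).ravel();print(len(P),P.min(0),P.max(0),'line',v,np.degrees(np.arctan2(v[1],v[0])))
c,_=cv2.minEnclosingCircle(M[:5].astype(np.float32))
for C in((581.4,198.),(582,197)):
    q=M-C;print(C,np.degrees(np.arctan2(q[:,1],q[:,0])).round(1),np.hypot(*q.T).round(1))
B=[plane(d,u,w,130).round(1) for u,w in((222,186),(410,186))];print(B)
print('bar ends',plane(d,288,103,161),plane(d,340,134,161), plane(d,314,118.5,161))
```

```text
101 [564.7866 199.0482] [585.7459  213.19836] line [ 8.5669047e-01 -5.1583081e-01  5.7526013e+02  2.0601360e+02] -31.053003
(581.4, 198.0) [-162.3  161.   123.9   88.7   62.7   34.3    9.   -16.1] [32.6 31.2 34.  38.7 43.7 45.9 50.7 51. ]
(582, 197) [-164.2  159.7  123.8   89.6   64.    35.7   10.2  -15.2] [32.8 32.1 35.1 39.7 44.3 46.  50.3 50.2]
[array([482.9, 127.6, 130. ]), array([692.9, 119.3, 130. ])]
bar ends [565.27971048 211.02221967 161.        ] [613.07776235 180.96461551 161.        ] [588.84126167 196.20563716 161.        ]
```

Converted, 36 mm / 600 = 0.06, 1 mm / 600 = 0.0017, -0.11 rad / 3.1416 = -0.035.

```bash
echo '[{"trans": [0.06, 0.0017, 0]}, {"trans": [0.06, 0.0017, 0], "turn_vec": [0, 0, -0.0191]}, {"turn_vec": [0, 0, -0.035]}, {"turn_vec": [0, 0, -0.035]}, {"turn_vec": [0, 0, -0.035]}]' | python3 jog.py
echo '[{"turn_vec": [0, 0, -0.035]}, {"turn_vec": [0, 0, -0.035]}, {"turn_vec": [0, 0, -0.035]}, {"turn_vec": [0, 0, -0.035]}, {"turn_vec": [0, 0, -0.035]}]' | python3 jog.py
echo '[{"trans": [0, 0, 0.0333], "turn_vec": [0, 0, -0.0382]}, {"trans": [0, 0, 0.05]}, {"trans": [0, 0, 0.05]}, {}, {}]' | python3 jog.py
python3 - <<'E'
from h import *
d=shot('wrist','w7.png');o=ctrl.get_obs();r=o['orientation'];print(o['ee_pos'],np.degrees(2*np.arctan2(r[1],r[0])))
s=shot('side','s7.png')
cv2.imwrite('pics/c7.png',np.vstack([d['img'][:300,:,::-1],cv2.resize(s['img'][70:190,240:500,::-1],(640,295))]))
E
```

```text
t: 15.4
ee_pos: [591.6, 194.9, 291.7]
orientation: [-1.797, -2.576, 0.002]
ft_force: [0.1, -0.3, 0.0]
width: 40.1
grasp_force: 0.0
t: 15.82
ee_pos: [591.7, 194.0, 291.8]
orientation: [-1.032, -2.966, 0.002]
ft_force: [-0.3, -0.2, -0.3]
width: 40.0
grasp_force: 0.0
t: 16.23
ee_pos: [590.7, 194.2, 211.0]
orientation: [-0.859, -3.018, 0.004]
ft_force: [0.8, 0.1, -0.7]
width: 39.9
grasp_force: 0.0
[592.00790595 194.89232238 212.86821789] -211.75732167698564
```

View pics/c7.png

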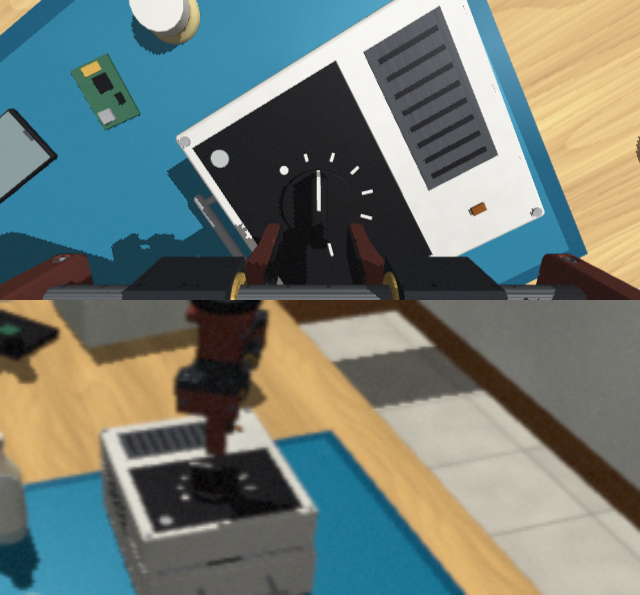

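Pointer and bar are in line with the tool at column 318, between the fingers (278 and 352), with the pointer roughly midway between lines 1 and 2. I'll descend, grip, and then turn clockwise.

Converted, 20 mm / 600 = 0.0333, 12 mm / 600 = 0.02.

```bash
echo '[{"trans": [0.0042, 0.0017, 0.0333]}, {"trans": [0, 0, 0.0333]}, {"trans": [0, 0, 0.02]}, {"trans": [0, 0, 0.005]}, {}]' | python3 jog.py
echo '[{}, {}, {}, {}, {}]' | python3 jog.py 5
echo '[{}, {}, {}]' | python3 jog.py
```

```text
t: 16.75
ee_pos: [590.3, 198.0, 157.9]
orientation: [-0.858, -3.022, 0.0]
ft_force: [-0.1, -0.2, 0.1]
width: 40.1
grasp_force: 0.0
t: 17.17
ee_pos: [590.3, 197.9, 158.4]
orientation: [0.857, 3.022, -0.0]
ft_force: [-1.8, -0.8, 3.1]
width: 12.8
grasp_force: 30.0
t: 17.42
ee_pos: [590.3, 197.9, 158.3]
orientation: [0.857, 3.022, -0.0]
ft_force: [-1.6, -2.2, 6.6]
width: 12.6
grasp_force: 30.0
```

Converted, 0.1 rad / 3.1416 = 0.0318.

```bash
echo '[{"turn_vec": [0, 0, 0.0318]}, {"turn_vec": [0, 0, 0.0318]}, {"turn_vec": [0, 0, 0.0318]}, {"turn_vec": [0, 0, 0.0318]}, {"turn_vec": [0, 0, 0.0318]}]' | python3 jog.py
echo '[{"turn_vec": [0, 0, 0.0318]}, {"turn_vec": [0, 0, 0.0318]}, {"turn_vec": [0, 0, 0.0318]}, {"turn_vec": [0, 0, 0.0318]}, {"turn_vec": [0, 0, 0.0318]}]' | python3 jog.py
```

```text
t: 17.83
ee_pos: [589.4, 197.0, 158.3]
orientation: [-1.584, -2.712, 0.004]
ft_force: [-5.8, -6.6, 11.0]
width: 12.1
grasp_force: 30.0
t: 18.25
ee_pos: [588.2, 196.7, 158.3]
orientation: [-2.206, -2.235, 0.008]
ft_force: [-10.6, -6.4, 13.8]
width: 12.8
grasp_force: 30.0
```

Converted, -1.5 mm / 600 = -0.0025, -0.8 mm / 600 = -0.0013, 0.1 rad / 3.1416 = 0.0318.

```bash
echo '[{"trans": [-0.0013, -0.0025, -0.0008], "turn_vec": [0, 0, 0.0318]}, {"turn_vec": [0, 0, 0.0318]}, {"turn_vec": [0, 0, 0.0318]}, {"turn_vec": [0, 0, 0.0318]}, {"turn_vec": [0, 0, 0.0318]}]' | python3 jog.py
echo '[{"turn_vec": [0, 0, 0.0318]}, {"turn_vec": [0, 0, 0.0318]}, {"turn_vec": [0, 0, 0.0318]}, {"turn_vec": [0, 0, 0.0137]}, {}]' | python3 jog.py
echo '[{}, {}]' | python3 jog.py
python3 - <<'E'
from h import *
o=ctrl.get_obs();r=o['orientation'];print(np.degrees(2*np.arctan2(r[1],r[0])))
E
```

```text
t: 18.67
ee_pos: [586.8, 196.9, 158.3]
orientation: [-2.69, -1.62, 0.006]
ft_force: [-8.6, -0.9, 9.5]
width: 12.3
grasp_force: 30.0
t: 19.08
ee_pos: [586.1, 197.4, 158.3]
orientation: [-2.926, -1.14, 0.008]
ft_force: [-10.5, 0.5, 10.0]
width: 12.5
grasp_force: 30.0
t: 19.25
ee_pos: [586.2, 197.4, 158.3]
orientation: [-2.924, -1.144, 0.008]
ft_force: [-10.4, -0.4, 9.6]
width: 12.9
grasp_force: 30.0
-317.27895311156294
```

Converted, -36 mm / 600 = -0.06, -35 mm / 600 = -0.0583, -0.1 rad / 3.1416 = -0.0318.

```bash
echo '[{}, {}, {}, {}, {}]' | python3 jog.py 45
echo '[{"trans": [0, 0, -0.0167]}, {"trans": [0, 0, -0.05]}, {"trans": [0, 0, -0.05]}, {"trans": [0, 0, -0.05]}, {"trans": [0, 0, -0.0583]}]' | python3 jog.py
echo '[{"trans": [-0.06, 0, 0], "turn_vec": [0, 0, -0.0318]}, {"trans": [-0.06, 0, 0], "turn_vec": [0, 0, -0.0318]}, {"turn_vec": [0, 0, -0.0318]}, {"turn_vec": [0, 0, -0.0318]}, {"turn_vec": [0, 0, -0.0318]}]' | python3 jog.py
echo '[{"turn_vec": [0, 0, -0.0318]}, {"turn_vec": [0, 0, -0.0318]}, {"turn_vec": [0, 0, -0.0271]}, {}, {}]' | python3 jog.py
python3 - <<'E'
from h import *
d=shot('wrist','w8.png');s=shot('side','s8.png')
cv2.imwrite('pics/c8.png',np.hstack([cv2.resize(d['img'][40:240,200:500,::-1],(450,300)),cv2.resize(s['img'][80:220,250:400,::-1],(321,300))]))
print(ctrl.get_obs()['ee_pos'])
E
```

```text
t: 19.67
ee_pos: [588.8, 197.2, 158.0]
orientation: [2.926, 1.144, 0.0]
ft_force: [0.1, -0.1, 0.1]
width: 42.6
grasp_force: 0.0
t: 20.08
ee_pos: [588.1, 197.0, 294.4]
orientation: [-2.926, -1.144, 0.002]
ft_force: [0.2, -0.0, 0.1]
width: 45.0
grasp_force: 0.0
t: 20.5
ee_pos: [538.1, 145.4, 294.4]
orientation: [2.547, 1.838, 0.002]
ft_force: [0.1, 0.1, -0.3]
width: 45.3
grasp_force: 0.0
t: 20.92
ee_pos: [538.4, 145.9, 293.7]
orientation: [2.268, 2.173, 0.001]
ft_force: [0.1, -0.1, 0.1]
width: 44.9
grasp_force: 0.0
[538.35284548 145.89665629 293.50847417]
```

View pics/c8.png

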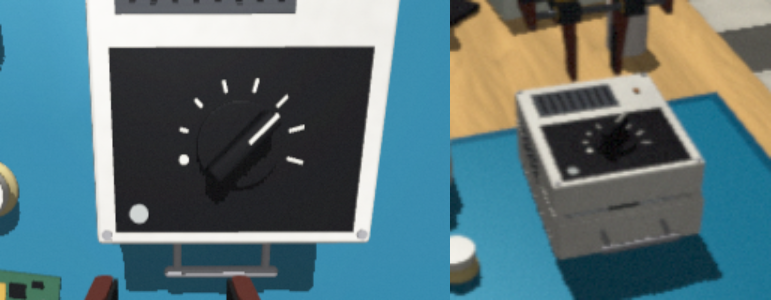

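The pointer lines up with the fifth line after the dot (crop 282,101), and the drawer is shut. I'll check both numerically before handing in.

Run:
```python
from h import *
d=ctrl.get_image('wrist');f=lambda x,y:(200+x/1.5,40+y/1.5)
M=np.array([plane(d,*f(*p),131)[:2] for p in((184,160),(184,130),(198,103),(225,86),(256,85),(282,101),(297,128),(295,160))])
im=d['img'].astype(int);m=im.min(2)>120;m2=np.zeros_like(m);m2[113:138,364:387]=m[113:138,364:387]
ys,xs=np.nonzero(m2);P=np.array([plane(d,x+.5,y+.5,161)[:2] for x,y in zip(xs,ys)],np.float32)
v=cv2.fitLine(P,cv2.DIST_L2,0,.01,.01).ravel();print('pointer',np.degrees(np.arctan2(v[1],v[0]))%180)
for C in((588,197),(590,197),(590.5,198.4)):
    q=M-C;print(np.degrees(np.arctan2(q[:,1],q[:,0])).round(1))
B=[plane(d,*f(*p),z).round(1) for p,z in(((100,240),130),((370,240),130),((165,271),54),((277,271),54))];print(B)
```

```text
pointer 43.567905
[-167.1  161.4  131.3  100.7   71.3   42.4   13.6  -15.7]
[-167.8  162.3  133.3  103.4   73.8   44.2   14.3  -16.5]
[-166.   164.4  135.2  104.5   74.    43.3   12.6  -18.5]
[array([484.3, 130.7, 130. ]), array([690.3, 122. , 130. ]), array([530.3,  75.2,  54. ]), array([639.1,  70.6,  54. ])]
```

```bash
python3 -c "
from workcell import ctrl
print(ctrl.close_job())"
```

```text
the job is handed in; nothing more can be done
None
```

I laid the board holder flat and board side up in the drawer, pushed the drawer home, set the dial to click 5 and handed the job in at about 21 s; the hand-in returned no verdict.

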